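# Finish sorting the returns: core to the bin, boxed stock back in the rack

## Task

Finish sorting the returned parts on the counter: the bare used carburettor is a core and goes into the red bin with the old spark plug, lowered in and not dropped from a height. The slim black carton is unsold stock: file it in the grey rack next to the two red boxes, standing on end with its narrow side to the front like a book on a shelf, then slide the rack's bookend up gently until it closes the row of boxes without squeezing them. Leave the spray can and the tape measure where they are.

Things in the scene. Friction and masses are not known exactly. Their poses are not given: they have to be found in the camera images.
- carton: slim black carton, a closed box 112 x 51 x 36 mm, lying flat on the counter; origin at the centre of its underside as it lies, x along the 112 mm length, y along the 51 mm width, z along the 36 mm thickness (up while it lies)
- carburettor: bare metal carburettor, 69 x 78 x 74 mm, standing on its bowl; origin at the centre of its underside, z up. Body 50 mm wide across y (x = -25 to +20 mm, up to 65 mm high); flange 56 mm wide across y, 74 mm high, at x = 28 to 34 mm. Grip it across y at about x = -5 mm, 40 to 65 mm above the origin
- core_bin: red open-topped hopper bin, fixed, 144 x 110 x 72 mm; origin at the centre of its underside, z up. Inside it is 100 mm wide (y = -50 to +50 mm) and 123 mm long (x = -57 to +66 mm), floor 2 mm above the origin; side and rear (+x) walls 70 mm high, front (-x) wall 32 mm high. A used spark plug (80 x 24 x 21 mm) lies in it along y, close to the front wall
- rack: grey sheet-steel rack, fixed, for one row of boxes on end along its y axis; origin under the middle of its channel at counter level, z up, open front at -x. Channel x = -31 to +31 mm, floor 4 mm up, front lip 24 mm high, back panel (+x) 122 mm high, fixed end 110 mm high with inner face at y = +100 mm, -y end open. The two stock boxes fill y = +18 to +100 mm
- bookend (a joint): slide of the dark steel bookend, in m: 0 = open (starts at 0 to 0.02), growing along the rack's +y towards the boxes. Upright plate 56 mm wide, 130 mm high, 4 mm thick (rolled top edge 6 mm), inner face at rack y = -0.100 + joint value; a foot 8 mm high reaches 28 mm out on its -y side. It stays where it is left and resists with about 2 N
- bookend_push (a point): point on the middle of the bookend's outer (-y) face, 110 mm above the counter; pushing here along the rack's +y closes the bookend
- stock_a: red stock box, 102 x 56 x 41 mm, standing on end in the rack against the fixed end, its 41 mm thickness along the rack's y; origin at the centre of its broad face on the fixed-end side, its x axis upright
- stock_b: second red stock box, same size and posture, beside the first on the side of the bookend
- spray_can: tall spray can, 67 mm diameter, 205 mm high, standing behind the bin; origin at the centre of its underside; a bystander
- tape_measure: yellow tape measure, 35 x 82 x 62 mm, standing near the front edge of the counter; origin at the centre of its underside; a bystander
- parts_drawers: grey steel drawer cabinet of the room, fixed, an obstacle: 420 mm wide and 240 mm high, its drawer pulls end at world x = 0.617 (y = -0.18 to +0.24), cartons and packing paper on top; origin at the centre of its underside
Not all that is in view belongs to the job. What is shaped like the stock_a but blue or turquoise is not meant.

How it is judged:
At the end, for the whole second after the job is handed in: The carburettor rests in the red bin below its rim; the carton stands on end in the rack (within 0.1 rad; thickness along the row within 0.2 rad) between bookend and the two red boxes, still on end; bookend joint above 0.078 m (closed row stops it near 0.085) (x of carburettor in the frame of core_bin between -0.065 and 0.066 m and y of carburettor in the frame of core_bin between -0.05 and 0.05 m and height (world z) of carburettor below 0.07 m and linear speed of each of carburettor, carton below 0.02 m/s and x of carton in the frame of rack between -0.012 and 0.012 m and y of carton in the frame of rack between -0.03 and 0.03 m and z of carton in the frame of rack between 0.05 and 0.07 m and angle between the x axis of each of carton, stock_a, stock_b and the z axis of rack, either way round below 0.1 rad and angle between the z axis of carton and the y axis of rack, either way round below 0.2 rad and y of stock_a in the frame of rack above 0.085 m and y of stock_b in the frame of rack above 0.043 m and value of joint bookend above 0.078 m and velocity of joint bookend below 0.005 m/s); the robot touches nothing.
It fails at once if the carburettor dropped into the bin from a height (falling faster than 0.9 m/s inside the bin) (horizontal distance between carburettor and core_bin below 0.09 m and height (world z) of carburettor below 0.05 m and linear speed of carburettor above 0.9 m/s).
It fails at once if the carton squeezed against the red box in the rack with more than 40 N (contact force between carton and stock_b above 40 N).
It fails at once if the spray can or the tape measure moved by more than 3 cm (distance of any of spray_can, tape_measure from where it was at the start of the episode above 0.03 m).
It also fails if it takes over 69 s, if anything falls off the work surface, if the arm or the gripper's body presses on something with over 40 N, if the wrist force passes 120 N, or if a joint passes its speed limit or range.

## Robot

A 6-joint arm with a two-finger parallel gripper is mounted at the origin on a cart in front of the work surface, level with it; the furniture and walls round the work are solid. World frame = base frame: x ahead of the robot, y to its left, z up, the work surface at z = 0. Lengths are in m, angles in rad, forces in N, time in s.
With the tool pointing down it reaches from about 0.25 to 0.725 m from the base axis. Payload 4 kg.
Tool frame: the origin (TCP) lies midway between the tips of the shut fingers; the grasp point (between the pads) lies 19 mm behind it; z points along the fingers, y is the line along which they close (so a half turn about z gives the same grasp; the last joint's range is limited). The gripper opens to 85 mm and grips with 20 to 120 N. Pads are 22 mm wide; open, the fingers measure 114 mm over their backs; the gripper's body (76 mm by 85 mm) begins 54 mm behind the grasp point. The pads swing forward as they close: fully open they stand 13 mm farther back than shut.
Start: joints at [-1.273, 0.241, 0.005, 1.335, 0, 1.571], TCP at [0.147, -0.478, 0.231] pointing down, gripper open.
Joint ranges: [-2.72, 2.72], [-1.05, 1.87], [-1.09, 1.28], [-1.99, 2.15], [-1.42, 1.44], [-3.14, 3.14]. Speed limits (rad/s): [2.79, 2.79, 3.14, 3.14, 3.14, 3.14].

## Interface

Orientations are given as a unit quaternion [x, y, z, w].
In Python, from workcell import bot gives the robot as it stands.
- The arm moves only by the tool move_arm, never from a script. Its argument "motion" is a list of rows, each an object of numbers: "x", "y", "z": the shift along the tool's x, y, z in cm; "yaw": the turn about the tool's z in degrees. A call has 1 to 20 rows; each row is the pose to reach, as a shift and turn from the pose commanded when the call began, along the tool's axes at that moment; what a row does not reach only later rows make up. A row lasts 1/8 s, in which the tool goes at most 62.5 mm and 10.7 degrees, less where a joint would pass 70% of its speed; a pose out of reach is approached as far as the arm can. A call with a gripper value outside its range is refused whole. "gripper" is the opening, from -1 (shut) to 1 (fully open), set as the call begins (left out, the last holds). The fingers move at their own pace and stop on an object; the grip force is fixed at half the most. Time passes only in rows, so rows that repeat a pose let the fingers close. It gives the time, the measured TCP pose, the force, the opening and the grip force at its end, in the units of the state.
- bot.get_obs(): the state, without advancing time (a new reading comes with each control period).
- bot.camera(name): name is "scene" or "top" or "wrist"; returns the picture (420x560x3 uint8, blue, green, red); there is no depth.
- bot.camera_model(name): a dict with "K" (3x3 intrinsics, pixels), "dist" ([k1, k2, p1, p2, k3] as OpenCV has them; the pictures are not rectified), "world_from_camera" (4x4, takes a point from camera to world coordinates). Camera axes: x right, y down, z forward; pixel columns grow to the right and rows downward; lengths in m; the calibration is good to about 2 mm. A picture is of the moment at which its call begins: read the wrist's pose just before it. camera_model takes no time and is no camera call; for the wrist camera it gives the pose at the moment of the call.
- bot.job_done(): hands the job in; it is judged then, once.
Trained networks look in the newest picture that a camera, given by its name, has taken for a name from the list of things; names that differ only in an ending like _2 or _b are one class to them, and where a whole thing is asked for, a point or a joint stands for the part that bears it (a point fixed in the world has none). Each returns a list of dicts, best first, with "score" (0 to 1); they miss things now and then, are a little off and sometimes report something else, mostly with a low value. They report only what shows in the picture. A call takes as long as a camera call. They do not tell look-alikes from the thing itself.
- bot.cut_out(camera, name): "mask" (420x560 bool, what is visible of it) and "centre" ([row, column] in pixels, amid what is visible of it).
The state is a dict: "clock": time; "joint_pos": joint angles; "joint_vel": joint speeds; "tau": joint torques, N m; "eef_pos": TCP position; "tool_rot": TCP orientation; "ft_force": force on the tool from outside, world axes, zero at the start; "ft_torque": the same for the moment, N m; "grip_width": finger opening in m; "grasp_force": force on a finger pad.
Only numpy, scipy, OpenCV 4.12 (cv2) and the standard library are available. Lean on these libraries where they do the work, as an engineer would, in place of code of your own. Each camera call takes 0.05 s, during which the arm holds its last target. There are 200 camera calls.

## Working session

There is one attempt and no reset: what is moved stays moved. The work goes in short steps, Python scripts to look and compute and a tool call to move; the robot and the scene stay as the last step left them, time stands still between calls to the robot, and variables do not carry over. Pictures are saved under pics/ and viewed, at most 10 in all, crops included, and the job is handed in when it is done.

Besides the shell and the picture viewer there is one more tool, called as a command line: name --argument value ..., lists and objects as JSON in quotes. move_arm: Moves the arm, as the interface text tells. Its arguments: {"type":"object","properties":{"motion":{"type":"array"},"gripper":{"type":"number"}},"required":["motion"]}

```bash
mkdir -p pics
cat > h.py <<'E'
import numpy as np, cv2
from workcell import bot
def ray(cam,px):
    m=bot.camera_model(cam); K=np.array(m["K"]);d=np.array(m["dist"],float);T=np.array(m["world_from_camera"])
    p=cv2.undistortPoints(np.array(px,float).reshape(-1,1,2),K,d).reshape(-1,2)
    v=np.c_[p,np.ones(len(p))]@T[:3,:3].T
    return T[:3,3],v
def onz(cam,px,z):
    o,v=ray(cam,px); return o+v*((z-o[2])/v[:,2])[:,None]
def proj(cam,P):
    m=bot.camera_model(cam);T=np.linalg.inv(np.array(m["world_from_camera"]))
    return cv2.projectPoints(np.array(P,float).reshape(-1,3),cv2.Rodrigues(T[:3,:3])[0],T[:3,3],np.array(m["K"]),np.array(m["dist"],float))[0].reshape(-1,2)
E
python3 - <<'E'
from h import *
a=bot.camera("top");b=bot.camera("scene")
cv2.imwrite("pics/top.png",a);cv2.imwrite("pics/scene.png",b)
for c in("top","scene"):
    print(c,np.round(bot.camera_model(c)["world_from_camera"],3).tolist())
    for n in("carton","carburettor","core_bin","rack","bookend","stock_a","spray_can","tape_measure"):
        for r in bot.cut_out(c,n)[:3]:
            m=r["mask"].astype(np.uint8); 
            q=cv2.minAreaRect(cv2.findNonZero(m)) if m.any() else None
            print(n,round(r["score"],2),np.round(r["centre"]),m.sum(),np.round(cv2.boxPoints(q)).astype(int).tolist() if q else None)
o=bot.get_obs();print(o["clock"],o["eef_pos"],o["tool_rot"])
E
```

```text
top [[-0.025, -0.974, 0.223, 0.221], [-1.0, 0.024, -0.004, -0.027], [-0.001, -0.223, -0.975, 1.658], [0.0, 0.0, 0.0, 1.0]]
carton 0.66 [246. 304.] 491 [[290, 237], [323, 237], [323, 252], [290, 252]]
carton 0.47 [252. 262.] 338 [[249, 258], [254, 237], [275, 242], [271, 262]]
carton 0.46 [258. 192.] 1243 [[139, 262], [141, 237], [221, 245], [218, 270]]
carburettor 0.85 [249. 261.] 334 [[247, 253], [259, 237], [277, 249], [265, 266]]
carburettor 0.71 [179. 358.] 619 [[343, 190], [358, 160], [377, 169], [361, 199]]
carburettor 0.18 [244. 303.] 515 [[290, 236], [322, 236], [322, 252], [290, 252]]
core_bin 0.71 [250. 369.] 1369 [[349, 271], [357, 226], [392, 233], [384, 277]]
core_bin 0.18 [242. 306.] 512 [[290, 236], [322, 236], [322, 252], [290, 252]]
rack 0.57 [256. 193.] 1239 [[139, 263], [142, 237], [220, 244], [218, 270]]
bookend 0.67 [256. 207.] 251 [[197, 264], [202, 247], [218, 251], [213, 268]]
stock_a 0.91 [225. 131.] 385 [[119, 228], [127, 212], [147, 222], [139, 238]]
stock_a 0.77 [253. 146.] 236 [[140, 242], [154, 240], [157, 261], [143, 263]]
stock_a 0.74 [254. 164.] 355 [
[... 774 characters left out ...]
274, 254], [297, 285], [239, 329]]
bookend 0.73 [274. 277.] 344 [[269, 259], [283, 258], [284, 289], [270, 290]]
stock_a 0.79 [286. 216.] 473 [[206, 272], [224, 272], [224, 301], [206, 301]]
stock_a 0.57 [310. 201.] 560 [[192, 292], [210, 290], [216, 324], [198, 327]]
stock_a 0.55 [296. 252.] 330 [[239, 286], [253, 279], [265, 307], [251, 314]]
spray_can 0.81 [182. 302.] 396 [[290, 200], [292, 158], [305, 158], [303, 201]]
tape_measure 0.78 [188. 372.] 221 [[357, 186], [367, 176], [380, 189], [370, 199]]
tape_measure 0.42 [203. 348.] 927 [[321, 207], [337, 182], [370, 202], [353, 228]]
0.9 [ 0.14670152 -0.47799896  0.23131964] [ 9.88934722e-01  1.48351326e-01 -1.41106231e-05  1.48561557e-05]
```

Run:
```python
from h import *
a=cv2.imread("pics/top.png")[150:290,110:450];b=cv2.imread("pics/scene.png")[150:340,180:390]
cv2.imwrite("pics/v1.png",cv2.resize(a,None,fx=2.35,fy=2.35,interpolation=cv2.INTER_CUBIC))
cv2.imwrite("pics/v2.png",cv2.resize(b,None,fx=3,fy=3,interpolation=cv2.INTER_CUBIC))
```

```text
(no output)
```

View pics/v1.png

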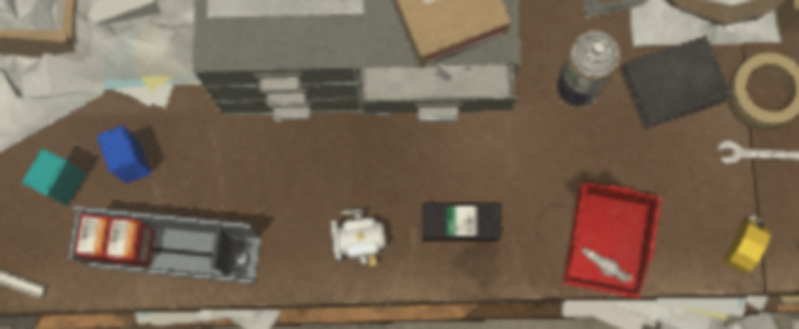

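View pics/v2.png

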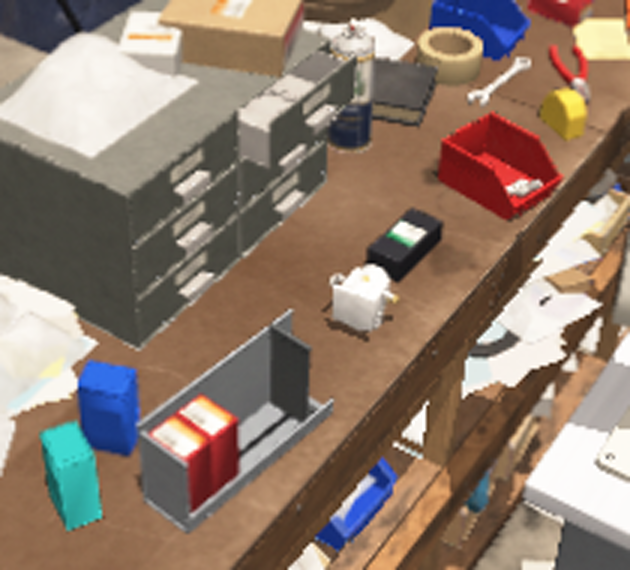

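Run:
```python
from h import *
f=lambda L:np.array(L)/2.35+[110,150]
print("carton top",onz("top",f([[422,203],[501,203],[501,241],[422,241]]),.036).round(3).tolist())
print("carb",onz("top",f([[360,237]]),.06).round(3).tolist())
print("bin rim rear",onz("top",f([[582,184],[660,195]]),.072).round(3).tolist())
print("bin rim front",onz("top",f([[638,296],[566,284]]),.034).round(3).tolist())
print("rack back top",onz("top",f([[78,209],[260,225]]),.122).round(3).tolist())
print("rack front lip",onz("top",f([[75,268],[248,281]]),.024).round(3).tolist())
print("stock tops", onz("top",f([[80,213],[142,220],[136,265],[76,256]]),.106).round(3).tolist())
```

```text
carton top [[0.486, -0.054, 0.036], [0.484, -0.166, 0.036], [0.429, -0.164, 0.036], [0.432, -0.052, 0.036]]
carb [[0.437, 0.034, 0.06]]
bin rim rear [[0.502, -0.277, 0.072], [0.484, -0.385, 0.072]]
bin rim front [[0.348, -0.352, 0.034], [0.367, -0.252, 0.034]]
rack back top [[0.476, 0.41, 0.122], [0.448, 0.166, 0.122]]
rack front lip [[0.408, 0.439, 0.024], [0.383, 0.195, 0.024]]
stock tops [[0.473, 0.412, 0.106], [0.461, 0.328, 0.106], [0.4, 0.334, 0.106], [0.415, 0.415, 0.106]]
```

move_arm --motion '[{"x": 34,"y": -24,"z": -10,"yaw": -73},{"x": 34,"y": -24,"z": -10,"yaw": -73},{"x": 34,"y": -24,"z": -10,"yaw": -73},{"x": 34,"y": -24,"z": -10,"yaw": -73},{"x": 34,"y": -24,"z": -10,"yaw": -73},{"x": 34,"y": -24,"z": -10,"yaw": -73},{"x": 34,"y": -24,"z": -10,"yaw": -73},{"x": 34,"y": -24,"z": -10,"yaw": -73},{"x": 34,"y": -24,"z": -10,"yaw": -73},{"x": 34,"y": -24,"z": -10,"yaw": -73},{"x": 34,"y": -24,"z": -10,"yaw": -73}]' --gripper 1

```text
clock: 2.28
eef_pos: [0.4005, -0.1498, 0.3311]
tool_rot: [0.708, 0.707, -0.0, -0.0]
ft_force: [-0.2, -1.0, -0.4]
grip_width: 0.0857
grasp_force: 0.0
```

```bash
cat >> h.py <<'E'
from scipy.spatial.transform import Rotation as Ro
def st():
    o=bot.get_obs();R=Ro.from_quat(o["tool_rot"]).as_matrix();p=np.array(o["eef_pos"])
    print("t",round(o["clock"],2),"p",p.round(4),"xang",round(np.degrees(np.arctan2(R[1,0],R[0,0])),1),"tilt",round(np.degrees(np.arccos(-R[2,2])),2),"F",np.round(o["ft_force"],1),"w",round(o["grip_width"],4),"g",round(o["grasp_force"],1),"q",np.round(o["joint_pos"],2))
    return p,R
def to(*W):  # world targets -> tool shift in cm
    p,R=st()
    for w in W: print(w,"->",(R.T@(np.array(w)-p)*100).round(2))
E
python3 - <<'E'
from h import *
st();a=bot.camera("wrist");cv2.imwrite("pics/w1.png",a)
print(np.round(bot.camera_model("wrist")["world_from_camera"],3).tolist())
for n,z in(("carton",.036),("carburettor",.06),("core_bin",.07)):
    for r in bot.cut_out("wrist",n)[:3]:
        m=r["mask"].astype(np.uint8);q=cv2.boxPoints(cv2.minAreaRect(cv2.findNonZero(m)))
        print(n,round(r["score"],2),m.sum(),q.round().tolist(),onz("wrist",q,z)[:,:2].round(3).tolist())
E
```

```text
t 2.27 p [ 0.4005 -0.1498  0.3311] xang 89.9 tilt 0.03 F [-0.2 -1.  -0.4] w 0.0857 g 0.0 q [-0.36  0.07  0.06  1.56 -0.    1.21]
[[1.0, -0.0, -0.001, 0.402], [-0.001, -0.958, -0.286, -0.076], [-0.001, 0.286, -0.958, 0.474], [0.0, 0.0, 0.0, 1.0]]
carton 0.86 3256 [[297.0, 174.0], [302.0, 90.0], [342.0, 92.0], [337.0, 176.0]] [[0.43, -0.16], [0.435, -0.049], [0.487, -0.052], [0.486, -0.163]]
carburettor 0.85 2118 [[275.0, 0.0], [342.0, 0.0], [342.0, 44.0], [275.0, 44.0]] [[0.4, 0.046], [0.476, 0.046], [0.479, 0.0], [0.4, 0.0]]
carburettor 0.69 7447 [[238.0, 308.0], [255.0, 225.0], [354.0, 246.0], [337.0, 329.0]] [[0.343, -0.36], [0.372, -0.227], [0.511, -0.258], [0.494, -0.396]]
core_bin 0.69 7530 [[237.0, 308.0], [255.0, 225.0], [354.0, 246.0], [336.0, 330.0]] [[0.344, -0.352], [0.373, -0.223], [0.509, -0.254], [0.491, -0.39]]
core_bin 0.36 6169 [[403.0, 267.0], [436.0, 220.0], [560.0, 307.0], [527.0, 354.0]] [[0.579, -0.286], [0.616, -0.216], [0.82, -0.352], [0.79, -0.436]]
```

View pics/w1.png

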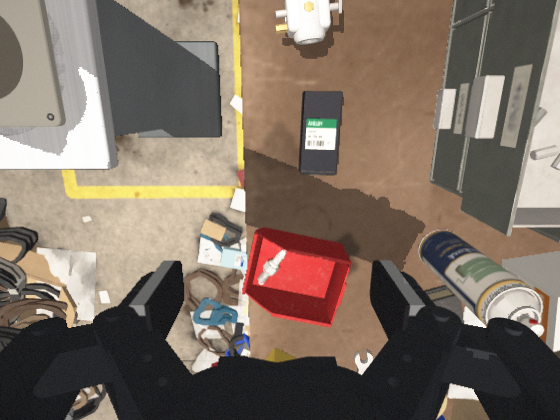

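```bash
cat >> h.py <<'E'
from scipy.optimize import minimize
def box(x0,x1,y0,y1,z0,z1): return np.array([[x,y,z] for x in(x0,x1) for y in(y0,y1) for z in(z0,z1)],float)
def hull(cam,P,p):
    c,s=np.cos(p[2]),np.sin(p[2]);W=P@np.array([[c,s,0],[-s,c,0],[0,0,1]])+[p[0],p[1],0]
    return cv2.convexHull(proj(cam,W).astype(np.float32))
def fit(ms,P,p0):
    def cost(p):
        t=0
        for c,m in ms:
            im=np.zeros((840,1120),np.uint8);cv2.fillConvexPoly(im,np.round(hull(c,P,p)*16*2).astype(np.int32),1,shift=4)
            M=cv2.resize(m,(1120,840),interpolation=0)
            t+=1-(im&M).sum()/max(1,(im|M).sum())
        return t
    return min((minimize(cost,p0,method="Nelder-Mead",options=dict(initial_simplex=np.array([p0]*4)+np.r_[[[0,0,0]],np.diag(k)],xatol=1e-4,fatol=1e-4)) for k in([.02,.02,.15],[-.015,.015,-.1])),key=lambda r:r.fun)
BIN=np.r_[box(-62,72,-55,55,0,34),box(-40,72,-55,55,0,72)]/1e3
CART=box(-56,56,-25.5,25.5,0,36)/1e3
E
python3 - <<'E'
from h import *
img=bot.camera("wrist")
best=lambda c,n,k=0:bot.cut_out(c,n)[k]["mask"].astype(np.uint8)
bw=best("wrist","core_bin");bt=best("top","core_bin");cw=best("wrist","carton")
for ms in([("wrist",bw)],[("top",bt)],[("wrist",bw),("top",bt)]):
    r=fit(ms,BIN,[.43,-.315,-.17]);print("bin",r.x.round(4),round(r.fun,3))
q=fit([("wrist",cw)],CART,[.459,-.107,1.55]);print("carton",q.x.round(4),q.fun)
s=4;a=cv2.resize(img[210:345,225:375],None,fx=s,fy=s,interpolation=cv2.INTER_CUBIC)
p=r.x;c,sn=np.cos(p[2]),np.sin(p[2])
for L in(box(-62,72,-55,55,72,72),box(-72,72,-55,55,0,0)):
    W=(L[[0,2,6,4]]/1e3)@np.array([[c,sn,0],[-sn,c,0],[0,0,1]])+[p[0],p[1],0]
    cv2.polylines(a,[((proj("wrist",W)-[225,210])*s).astype(np.int32)],True,(0,255,0))
cv2.imwrite("pics/w2.png",a)
st()
E
```

```text
bin [ 0.4221 -0.3158 -0.2457] 0.121
bin [ 0.4218 -0.3173 -0.2512] 0.16
bin [ 0.4221 -0.3164 -0.249 ] 0.284
carton [ 0.4601 -0.1069  1.5435] 0.04155144811526701
t 2.67 p [ 0.4013 -0.1489  0.3313] xang 90.0 tilt 0.0 F [-1.2 -0.3  0.2] w 0.0851 g 0.0 q [-0.36  0.07  0.06  1.56 -0.    1.21]
```

View pics/w2.png

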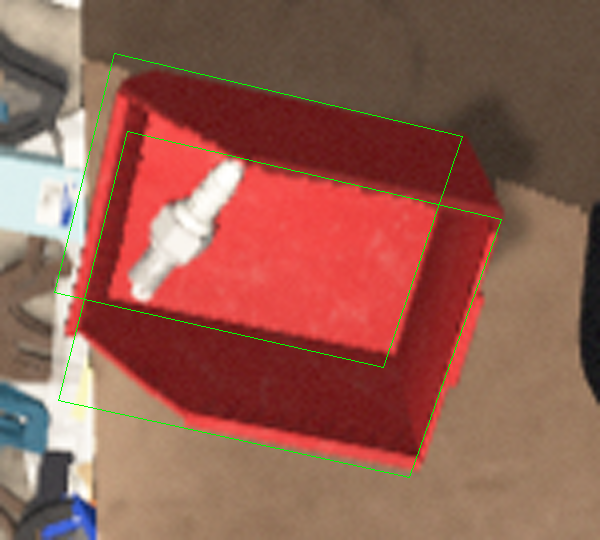

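move_arm --motion '[{"x": 3.4,"y": 5.9,"z": 6,"yaw": 1.6},{"x": 3.4,"y": 5.9,"z": 12,"yaw": 1.6},{"x": 3.4,"y": 5.9,"z": 18,"yaw": 1.6},{"x": 3.4,"y": 5.9,"z": 24,"yaw": 1.6},{"x": 3.4,"y": 5.9,"z": 29,"yaw": 1.6},{"x": 3.4,"y": 5.9,"z": 32,"yaw": 1.6},{"x": 3.4,"y": 5.9,"z": 32.8,"yaw": 1.6},{"x": 3.4,"y": 5.9,"z": 32.8,"yaw": 1.6}]'

```text
clock: 3.68
eef_pos: [0.4608, -0.1148, 0.0037]
tool_rot: [0.717, 0.698, 0.0, 0.0]
ft_force: [-0.1, 0.7, 0.7]
grip_width: 0.0851
grasp_force: 0.0
```

move_arm --motion '[{"z": 0},{"z": 0},{"z": 0},{"z": 0},{"z": 0},{"z": 0}]' --gripper -1

```text
invalid input at $.motion[0]: expected keys x, y, z, yaw
```

move_arm --motion '[{"x": 0,"y": 0,"z": 0,"yaw": 0},{"x": 0,"y": 0,"z": 0,"yaw": 0},{"x": 0,"y": 0,"z": 0,"yaw": 0},{"x": 0,"y": 0,"z": 0,"yaw": 0},{"x": 0,"y": 0,"z": 0,"yaw": 0},{"x": 0,"y": 0,"z": 0,"yaw": 0}]' --gripper -1

```text
clock: 4.42
eef_pos: [0.4615, -0.1151, 0.005]
tool_rot: [0.717, 0.698, 0.001, 0.001]
ft_force: [-0.1, 0.0, 5.7]
grip_width: 0.0505
grasp_force: 64.0
```

move_arm --motion '[{"x": 0,"y": 0,"z": -4,"yaw": 0},{"x": 0,"y": 0,"z": -8,"yaw": 0},{"x": -3,"y": 0.5,"z": -12.5,"yaw": 4},{"x": -7,"y": 1,"z": -12.5,"yaw": 8},{"x": -10.4,"y": 1.4,"z": -12.5,"yaw": 12.4},{"x": -10.4,"y": 1.4,"z": -12.5,"yaw": 12.4},{"x": -10.4,"y": 1.4,"z": -12.5,"yaw": 12.4}]'

```text
clock: 5.3
eef_pos: [0.471, -0.2187, 0.1283]
tool_rot: [0.788, 0.616, -0.0, -0.0]
ft_force: [-0.0, 0.3, -2.5]
grip_width: 0.0507
grasp_force: 63.6
```

Run:
```python
from h import *
a=bot.camera("wrist");cv2.imwrite("pics/w3.png",a);b=bot.camera("scene")
cv2.imwrite("pics/m3.png",np.hstack([cv2.resize(a,(400,300)),cv2.resize(b[140:290,250:400],(400,400))[:300]]))
to((.473,-.2291,.08))
```

```text
t 5.4 p [ 0.4711 -0.2181  0.1282] xang 76.1 tilt 0.05 F [-0.3  0.1 -2.5] w 0.0501 g 63.6 q [-0.43  0.35 -0.13  1.1   0.    1.38]
(0.473, -0.2291, 0.08) -> [-1.02  0.45  4.82]
```

View pics/m3.png

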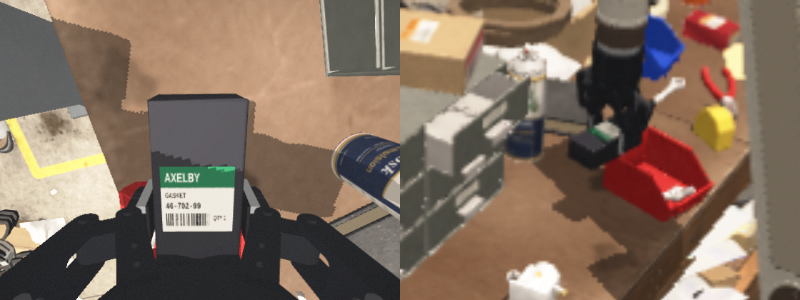

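move_arm --motion '[{"x": -1.2,"y": 0.4,"z": 2.5,"yaw": 0},{"x": -1.2,"y": 0.4,"z": 4.8,"yaw": 0},{"x": -1.1,"y": 0.4,"z": 5.4,"yaw": 0},{"x": -1.0,"y": 0.4,"z": 6.0,"yaw": 0},{"x": -0.9,"y": 0.4,"z": 6.6,"yaw": 0},{"x": -0.8,"y": 0.4,"z": 7.2,"yaw": 0},{"x": -0.8,"y": 0.4,"z": 7.7,"yaw": 0},{"x": -0.8,"y": 0.4,"z": 8.2,"yaw": 0},{"x": -0.8,"y": 0.4,"z": 8.2,"yaw": 0}]'

```text
clock: 6.52
eef_pos: [0.4734, -0.2238, 0.0485]
tool_rot: [0.787, 0.617, 0.002, -0.002]
ft_force: [-4.3, 12.2, 12.4]
grip_width: 0.0504
grasp_force: 77.3
```

Run:
```python
from h import *
a=bot.camera("wrist");b=bot.camera("scene")
cv2.imwrite("pics/m4.png",np.hstack([cv2.resize(a,(400,300)),cv2.resize(b[170:245,290:390],(400,300))]))
st()
```

```text
t 6.62 p [ 0.4734 -0.2238  0.0486] xang 76.2 tilt 0.31 F [-4.4 11.2 12.4] w 0.0508 g 77.3 q [-0.44  0.44 -0.22  0.91  0.01  1.37]
```

View pics/m4.png

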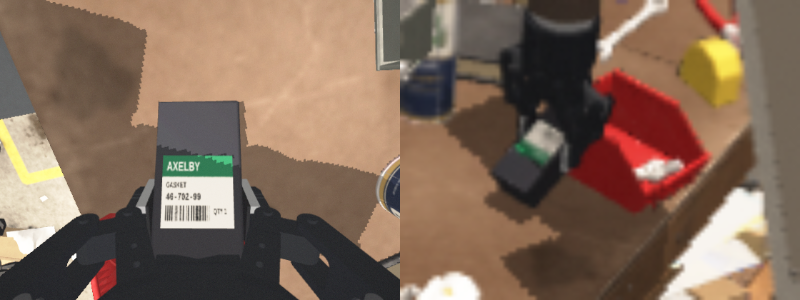

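move_arm --motion '[{"x": -0.5,"y": 0,"z": -0.1,"yaw": 0},{"x": -0.9,"y": 0,"z": -0.3,"yaw": 0},{"x": -1.3,"y": 0,"z": -0.4,"yaw": 0},{"x": -1.6,"y": 0,"z": -0.5,"yaw": 0},{"x": -1.8,"y": 0,"z": -0.5,"yaw": 0},{"x": -1.8,"y": 0,"z": -0.5,"yaw": 0}]'

```text
clock: 7.38
eef_pos: [0.4731, -0.2329, 0.0543]
tool_rot: [0.784, 0.62, 0.011, -0.006]
ft_force: [5.2, 35.0, 16.9]
grip_width: 0.0507
grasp_force: 77.6
```

Run:
```python
from h import *
a=bot.camera("wrist");b=bot.camera("scene")
cv2.imwrite("pics/m5.png",np.hstack([cv2.resize(a,(400,300)),cv2.resize(b[170:245,290:390],(400,300))]))
st()
```

```text
t 7.47 p [ 0.4731 -0.233   0.0542] xang 76.7 tilt 1.37 F [ 6.2 34.4 17.2] w 0.0502 g 77.6 q [-0.47  0.44 -0.2   0.93  0.02  1.33]
```

View pics/m5.png

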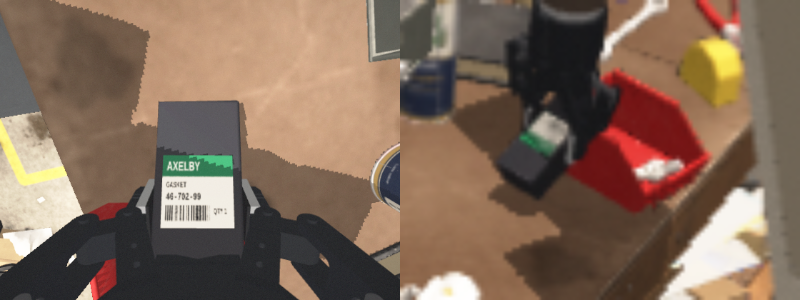

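move_arm --motion '[{"x": 0.5,"y": 0,"z": 0,"yaw": 0},{"x": 1.0,"y": 0,"z": 0.3,"yaw": 0},{"x": 1.3,"y": 0,"z": 0.7,"yaw": 0},{"x": 1.4,"y": 0,"z": 1.0,"yaw": 0},{"x": 1.4,"y": 0,"z": 1.0,"yaw": 0}]'

```text
clock: 8.1
eef_pos: [0.4753, -0.2316, 0.0459]
tool_rot: [0.787, 0.617, 0.002, 0.003]
ft_force: [-2.1, 4.1, 18.1]
grip_width: 0.05
grasp_force: 82.0
```

move_arm --motion '[{"x": 0,"y": 0,"z": 0,"yaw": 0},{"x": 0,"y": 0,"z": 0,"yaw": 0},{"x": 0,"y": 0,"z": 0,"yaw": 0},{"x": 0,"y": 0,"z": 0,"yaw": 0}]' --gripper 0.7

```text
clock: 8.6
eef_pos: [0.4722, -0.2315, 0.0409]
tool_rot: [0.788, 0.616, -0.0, -0.0]
ft_force: [-0.8, 0.6, -0.4]
grip_width: 0.0728
grasp_force: 0.0
```

Run:
```python
from h import *
a=bot.camera("wrist");b=bot.camera("scene")
cv2.imwrite("pics/m6.png",np.hstack([cv2.resize(a,(400,300)),cv2.resize(b[170:245,290:390],(400,300))]))
st()
```

```text
t 8.7 p [ 0.4723 -0.2316  0.041 ] xang 76.1 tilt 0.04 F [0.4 0.3 1.1] w 0.0723 g 0.0 q [-0.46  0.45 -0.22  0.9   0.    1.36]
```

View pics/m6.png

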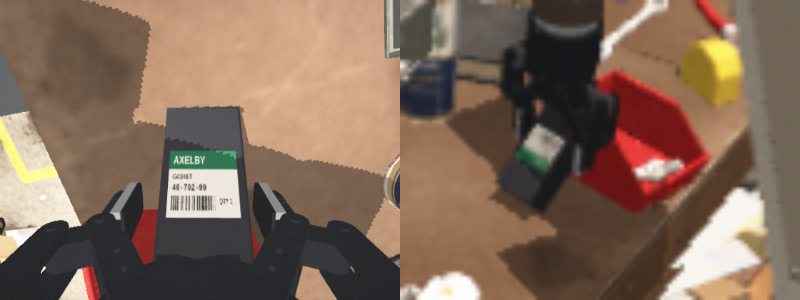

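move_arm --motion '[{"x": 0,"y": 0,"z": -4,"yaw": 0},{"x": 0,"y": 0,"z": -9,"yaw": 0},{"x": 0,"y": 0,"z": -13,"yaw": 0},{"x": 3.5,"y": 0,"z": -13,"yaw": 0},{"x": 7.5,"y": 0,"z": -13,"yaw": 0},{"x": 7.5,"y": 0,"z": -13,"yaw": 0}]'

```text
clock: 9.45
eef_pos: [0.4908, -0.1569, 0.1713]
tool_rot: [0.787, 0.617, 0.0, -0.0]
ft_force: [0.1, 0.0, -0.6]
grip_width: 0.0724
grasp_force: 0.0
```

move_arm --motion '[{"x": 0.5,"y": 0,"z": 4,"yaw": 0},{"x": 0.5,"y": 0,"z": 8,"yaw": 0},{"x": 0.5,"y": 0,"z": 12,"yaw": 0},{"x": 0.5,"y": 0,"z": 15,"yaw": 0},{"x": 0.5,"y": 0,"z": 16,"yaw": 0},{"x": 0.5,"y": 0,"z": 16,"yaw": 0}]' --gripper -1

```text
clock: 10.2
eef_pos: [0.4914, -0.1544, 0.011]
tool_rot: [0.788, 0.616, -0.0, -0.0]
ft_force: [-0.2, -0.7, 0.5]
grip_width: -0.0
grasp_force: 0.0
```

move_arm --motion '[{"x": -1,"y": 0,"z": 0,"yaw": 0},{"x": -1.5,"y": 0,"z": 0,"yaw": 0},{"x": -2,"y": 0,"z": 0,"yaw": 0},{"x": -2.5,"y": 0,"z": 0,"yaw": 0},{"x": -3,"y": 0,"z": 0,"yaw": 0},{"x": -3.5,"y": 0,"z": 0,"yaw": 0},{"x": -3.5,"y": 0,"z": 0,"yaw": 0}]'

```text
clock: 11.08
eef_pos: [0.4832, -0.1886, 0.0113]
tool_rot: [0.788, 0.616, -0.0, 0.0]
ft_force: [0.2, 0.9, 0.0]
grip_width: 0.0001
grasp_force: 0.2
```

Run:
```python
from h import *
a=bot.camera("wrist");b=bot.camera("scene")
cv2.imwrite("pics/m7.png",np.hstack([cv2.resize(a,(400,300)),cv2.resize(b[170:245,290:390],(400,300))]))
st()
```

```text
t 11.18 p [ 0.4834 -0.1886  0.0115] xang 76.0 tilt 0.06 F [-0.5  0.8 -0.3] w -0.0001 g 0.0 q [-0.37  0.48 -0.27  0.82 -0.    1.44]
```

View pics/m7.png

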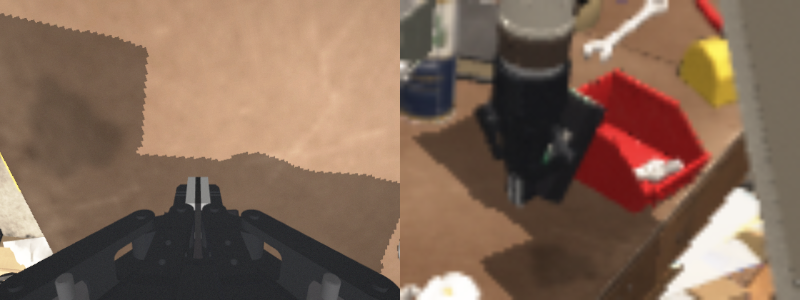

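move_arm --motion '[{"x": -0.4,"y": 0,"z": 0,"yaw": 0},{"x": -0.7,"y": 0,"z": 0,"yaw": 0},{"x": -0.7,"y": 0,"z": 0,"yaw": 0},{"x": 0.3,"y": 0,"z": 0,"yaw": 0},{"x": 0.3,"y": 0,"z": -2,"yaw": 0},{"x": 0.3,"y": 0,"z": -3.9,"yaw": 0},{"x": 0.3,"y": 0,"z": -3.9,"yaw": 0},{"x": -1.5,"y": 0,"z": -3.9,"yaw": 0},{"x": -2.2,"y": 0,"z": -3.9,"yaw": 0},{"x": -2.5,"y": 0,"z": -3.9,"yaw": 0},{"x": -2.8,"y": 0,"z": -3.9,"yaw": 0},{"x": -3.1,"y": 0,"z": -3.9,"yaw": 0},{"x": -3.3,"y": 0,"z": -3.9,"yaw": 0},{"x": -3.3,"y": 0,"z": -3.9,"yaw": 0}]'

```text
clock: 12.92
eef_pos: [0.4753, -0.2164, 0.0494]
tool_rot: [0.787, 0.617, 0.002, -0.003]
ft_force: [2.2, 6.4, -2.5]
grip_width: 0.0002
grasp_force: 3.2
```

move_arm --motion '[{"x": -0.3,"y": 0,"z": 0,"yaw": 0},{"x": -0.6,"y": 0,"z": 0,"yaw": 0},{"x": -0.6,"y": 0,"z": 0,"yaw": 0}]'

```text
clock: 13.3
eef_pos: [0.4738, -0.22, 0.0487]
tool_rot: [0.787, 0.618, 0.004, -0.005]
ft_force: [4.7, 14.0, -3.0]
grip_width: -0.0002
grasp_force: 6.4
```

move_arm --motion '[{"x": -0.3,"y": 0,"z": 0,"yaw": 0},{"x": -0.6,"y": 0,"z": 0,"yaw": 0},{"x": -0.6,"y": 0,"z": 0,"yaw": 0}]'

```text
clock: 13.68
eef_pos: [0.4736, -0.2206, 0.0485]
tool_rot: [0.785, 0.619, 0.008, -0.008]
ft_force: [7.2, 28.1, -2.1]
grip_width: -0.0001
grasp_force: 13.4
```

Run:
```python
from h import *
p,R=st()
b=bot.camera("scene");s=bot.cut_out("scene","carton")
img=cv2.resize(b[165:245,290:390],None,fx=7,fy=7,interpolation=cv2.INTER_CUBIC);cv2.imwrite("pics/m8.png",img)
for r in s[:2]:
    m=r["mask"].astype(np.uint8);print(r["score"],m.sum(),cv2.boundingRect(m),cv2.minAreaRect(cv2.findNonZero(m)))
c,sn=np.cos(-.245),np.sin(-.245)
def w(L): return L@np.array([[c,sn,0],[-sn,c,0],[0,0,1]])+[.4221,-.3164,0]
for th in(75,80,85,90):
    t=np.radians(th)
    # side profile: underside passes C
    ub=.072/np.tan(t);pts=[]
    for bx in(.0025,.0535):
        for l in(0,.112):
            for h in(0,.036): pts.append([bx,.055+ub-l*np.cos(t)+h*np.sin(t),l*np.sin(t)+h*np.cos(t)])
    q=proj("scene",w(np.array(pts)));print(th,q.min(0).round(1),q.max(0).round(1))
```

```text
t 13.68 p [ 0.4736 -0.2206  0.0485] xang 76.5 tilt 1.36 F [ 7.2 28.1 -2.1] w -0.0001 g 13.4 q [-0.45  0.44 -0.22  0.92  0.02  1.36]
0.73 1907 (225, 254, 66, 74) ((256.30328369140625, 290.8360595703125), (39.5986213684082, 76.91222381591797), 51.11550521850586)
0.68 163 (321, 202, 18, 17) ((330.9000244140625, 211.30003356933594), (12.074767112731934, 20.124608993530273), 63.43495178222656)
75 [319.8 189.8] [341.3 220.3]
80 [320.8 189.6] [340.9 220.3]
85 [321.7 189.6] [340.4 220.3]
90 [322.6 189.8] [339.9 220.3]
```

move_arm --motion '[{"x": 1.0,"y": 0,"z": 0,"yaw": 0},{"x": 2.2,"y": 0,"z": 0,"yaw": 0},{"x": 2.4,"y": 0,"z": -5,"yaw": 0},{"x": 2.4,"y": 0,"z": -10,"yaw": 0},{"x": 0,"y": 0,"z": -12,"yaw": 10},{"x": -1.7,"y": 0,"z": -12,"yaw": 20},{"x": -1.7,"y": 0,"z": -12,"yaw": 30},{"x": -1.7,"y": 0,"z": -12,"yaw": 40},{"x": -1.7,"y": 0,"z": -12,"yaw": 50},{"x": -1.7,"y": 0,"z": -12,"yaw": 60},{"x": -1.7,"y": 0,"z": -12,"yaw": 70},{"x": -1.7,"y": 0,"z": -12,"yaw": 80},{"x": -1.7,"y": 0,"z": -12,"yaw": 90},{"x": -1.7,"y": 0,"z": -12,"yaw": 90}]' --gripper -1

```text
clock: 15.52
eef_pos: [0.4683, -0.2486, 0.1704]
tool_rot: [0.993, -0.121, 0.0, 0.0]
ft_force: [0.2, -0.1, 0.1]
grip_width: 0.0002
grasp_force: 0.0
```

Run:
```python
from h import *
p,R=st()
a=bot.camera("wrist");b=bot.camera("scene")
for c in("wrist","scene","top"):
  for r in bot.cut_out(c,"carton")[:4] if c!="top" else []:
    m=r["mask"].astype(np.uint8);q=cv2.boxPoints(cv2.minAreaRect(cv2.findNonZero(m)))
    print(c,round(r["score"],2),m.sum(),cv2.boundingRect(m),onz(c,q,.112)[:,:2].round(3).tolist())
cv2.imwrite("pics/m9.png",np.hstack([cv2.resize(a,(450,338)),cv2.resize(b[165:245,300:380],(338,338))]))
```

```text
t 15.53 p [ 0.4683 -0.2486  0.1704] xang -13.9 tilt 0.04 F [ 0.2 -0.1  0.1] w 0.0002 g 0.0 q [-0.49  0.33 -0.03  1.21 -0.    2.9 ]
wrist 0.92 4521 (227, 159, 54, 96) [[0.519, -0.227], [0.512, -0.26], [0.448, -0.246], [0.455, -0.21]]
wrist 0.43 2965 (0, 257, 53, 81) [[0.492, -0.055], [0.483, -0.09], [0.422, -0.061], [0.431, -0.022]]
scene 0.83 365 (320, 193, 16, 28) [[0.431, -0.073], [0.509, -0.24], [0.454, -0.263], [0.38, -0.095]]
```

View pics/m9.png

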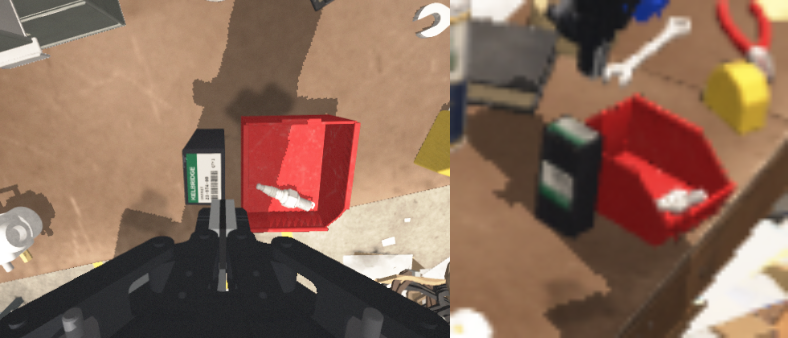

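Run:
```python
from h import *
p,R=st()
w=bot.cut_out("wrist","carton")[0]["mask"].astype(np.uint8);s=bot.cut_out("scene","carton")[0]["mask"].astype(np.uint8)
S=box(-25.5,25.5,-18,18,0,112)/1e3
for ms in([("wrist",w)],[("scene",s)],[("wrist",w),("scene",s)]):
    r=fit(ms,S,[.472,-.235,-.24]);print(r.x.round(4),round(r.fun,3))
x=r.x
to((x[0],x[1],.17),(x[0],x[1],.08))
```

```text
t 15.72 p [ 0.4684 -0.2483  0.1704] xang -13.9 tilt 0.02 F [-0.6 -0.4 -0.6] w 0.0002 g 0.0 q [-0.49  0.33 -0.03  1.21 -0.    2.9 ]
[ 0.4744 -0.233  -0.2395] 0.112
[ 0.4734 -0.234  -0.3142] 0.099
[ 0.474  -0.2334 -0.1988] 0.229
t 15.82 p [ 0.4684 -0.2483  0.1704] xang -13.9 tilt 0.01 F [-0.4 -0.6 -0.2] w 0.0002 g 0.0 q [-0.49  0.33 -0.03  1.21 -0.    2.9 ]
(np.float64(0.47403079393139214), np.float64(-0.23338177867139442), 0.17) -> [ 0.19 -1.58  0.04]
(np.float64(0.47403079393139214), np.float64(-0.23338177867139442), 0.08) -> [ 0.19 -1.58  9.04]
```

Open, go over the carton, descend, grip.

move_arm --motion '[{"x": 0.2,"y": -1.6,"z": 0,"yaw": 0},{"x": 0.2,"y": -1.6,"z": 0,"yaw": 0},{"x": 0.2,"y": -1.6,"z": 0,"yaw": 0},{"x": 0.2,"y": -1.6,"z": 0,"yaw": 0},{"x": 0.2,"y": -1.6,"z": 3,"yaw": 0},{"x": 0.2,"y": -1.6,"z": 6,"yaw": 0},{"x": 0.2,"y": -1.6,"z": 8.5,"yaw": 0},{"x": 0.2,"y": -1.6,"z": 9,"yaw": 0},{"x": 0.2,"y": -1.6,"z": 9,"yaw": 0}]' --gripper 1

```text
clock: 16.95
eef_pos: [0.4743, -0.2333, 0.0806]
tool_rot: [0.993, -0.121, 0.0, 0.0]
ft_force: [-0.8, -0.8, -0.1]
grip_width: 0.0852
grasp_force: 0.0
```

move_arm --motion '[{"x": 0,"y": 0,"z": 0,"yaw": 0},{"x": 0,"y": 0,"z": 0,"yaw": 0},{"x": 0,"y": 0,"z": 0,"yaw": 0},{"x": 0,"y": 0,"z": 0,"yaw": 0},{"x": 0,"y": 0,"z": 0,"yaw": 0},{"x": 0,"y": 0,"z": 0,"yaw": 0}]' --gripper -1

```text
clock: 17.7
eef_pos: [0.4749, -0.2336, 0.0812]
tool_rot: [0.993, -0.121, 0.001, 0.0]
ft_force: [-0.9, -0.7, 4.4]
grip_width: 0.0339
grasp_force: 60.8
```

move_arm --motion '[{"x": 0,"y": 0,"z": -5,"yaw": 0},{"x": 0,"y": 0,"z": -10,"yaw": 0},{"x": 0,"y": 0,"z": -15,"yaw": -10},{"x": 0,"y": 0,"z": -16,"yaw": -20},{"x": 0,"y": 0,"z": -16,"yaw": -30}]'

```text
clock: 18.32
eef_pos: [0.4744, -0.2331, 0.241]
tool_rot: [0.99, 0.143, 0.001, 0.0]
ft_force: [0.1, 0.2, -2.4]
grip_width: 0.0341
grasp_force: 60.6
```

Run:
```python
from h import *
bot.camera("top");bot.camera("scene")
# rack: end wall/lip/back panel ; bookend standing up to 130 at y~-.09
P=np.r_[box(-32,32,-101,102,0,24),box(30,32,-101,102,0,122),box(-32,32,100,102,0,110)]/1e3
ms=[]
for c in("top","scene"):
    for r in bot.cut_out(c,"rack")[:2]: print(c,r["score"],r["mask"].sum(),cv2.boundingRect(r["mask"].astype(np.uint8)))
    ms.append((c,bot.cut_out(c,"rack")[0]["mask"].astype(np.uint8)))
for k in([ms[0]],[ms[1]],ms):
    r=fit(k,P,[.428,.306,-.11]);print("rack",r.x.round(4),round(r.fun,3))
S=box(-28,28,18,100,4,106)/1e3
for c in("top","scene"):
  for r in bot.cut_out(c,"stock_a")[:4]: print(c,round(r["score"],2),r["mask"].sum(),np.round(r["centre"],1),onz(c,[r["centre"][::-1]],.106).round(3))
st()
```

```text
top 0.86 1309 (140, 238, 80, 33)
scene 0.89 1949 (225, 254, 67, 74)
rack [ 0.4296  0.2878 -0.1251] 0.357
rack [ 0.4303  0.3187 -0.1644] 0.344
rack [ 0.4294  0.289  -0.1251] 0.771
top 0.88 370 [226.4 134.2] [[0.52  0.445 0.106]]
top 0.7 263 [251.8 148.9] [[0.437 0.395 0.106]]
top 0.59 409 [252.4 161.4] [[0.434 0.356 0.106]]
scene 0.84 535 [286.7 217. ] [[0.521 0.409 0.106]]
scene 0.72 290 [300.  244.1] [[0.417 0.404 0.106]]
scene 0.72 511 [306.2 199.1] [[0.513 0.502 0.106]]
scene 0.62 331 [294.6 249.6] [[0.417 0.377 0.106]]
t 18.73 p [ 0.474  -0.233   0.2398] xang 16.0 tilt 0.07 F [-0.5 -0.4 -2.2] w 0.0338 g 60.6 q [-0.46  0.29  0.1   1.38  0.    2.41]
```

Run:
```python
from h import *
t=bot.camera("top");sc=bot.camera("scene")
ms=[(c,bot.cut_out(c,"rack")[0]["mask"].astype(np.uint8)) for c in("top","scene")]
for L in(130,135,140,145,150):
    P=np.r_[box(-32,32,-L,102,0,24),box(30,32,-L,102,0,122),box(-32,32,100,102,0,110),box(-28,28,-94,-90,4,130)]/1e3
    r=fit(ms,P,[.428,.31,-.11]);print(L,r.x.round(4),round(r.fun,3))
    r=fit(ms[:1],P,[.428,.31,-.11]);print("  top",r.x.round(4),round(r.fun,3))
# red stock boxes by colour
def red(im,y0,y1,x0,x1):
    h=cv2.cvtColor(im,cv2.COLOR_BGR2HSV);m=(((h[...,0]<14)|(h[...,0]>168))&(h[...,1]>110)&(h[...,2]>50)).astype(np.uint8)
    k=np.zeros_like(m);k[y0:y1,x0:x1]=m[y0:y1,x0:x1];return cv2.morphologyEx(k,cv2.MORPH_CLOSE,np.ones((9,9)))
rs=[]
for c,im,a in(("top",t,(236,266,138,176)),("scene",sc,(275,335,222,268))):
    m=red(im,*a);n,l,s,_=cv2.connectedComponentsWithStats(m);i=1+s[1:,4].argmax();m=(l==i).astype(np.uint8);print(c,s[i]);rs.append((c,m))
S=box(-28,28,18,100,40,106)/1e3
r=fit(rs[:1],S,[.428,.31,-.11]);print("red",r.x.round(4),round(r.fun,3))
```

```text
130 [ 0.4332  0.318  -0.1272] 0.681
  top [ 0.4333  0.3169 -0.1252] 0.38
135 [ 0.4333  0.32   -0.1292] 0.69
  top [ 0.4339  0.3209 -0.1239] 0.389
140 [ 0.4336  0.3229 -0.1255] 0.71
  top [ 0.4346  0.3244 -0.1303] 0.399
145 [ 0.4334  0.3224 -0.1295] 0.732
  top [ 0.4344  0.325  -0.125 ] 0.41
150 [ 0.4336  0.3225 -0.1273] 0.751
  top [ 0.4348  0.3254 -0.1278] 0.42
top [142 242  33  21 350]
scene [ 222  275   46   60 1380]
red [ 0.4315  0.3111 -0.1261] 0.427
```

move_arm --motion '[{"x": 0.7,"y": -3.5,"z": -3,"yaw": -10.5},{"x": 1.4,"y": -7,"z": -3,"yaw": -21},{"x": 2.1,"y": -10.5,"z": -3,"yaw": -31.5},{"x": 2.8,"y": -14,"z": -3,"yaw": -42},{"x": 3.4,"y": -17.5,"z": -3,"yaw": -52.5},{"x": 4.1,"y": -21,"z": -3,"yaw": -63},{"x": 4.8,"y": -25,"z": -3,"yaw": -73.5},{"x": 5.5,"y": -29,"z": -3,"yaw": -84},{"x": 6.2,"y": -33,"z": -3,"yaw": -94.5},{"x": 6.9,"y": -37,"z": -3,"yaw": -105},{"x": 7.6,"y": -41,"z": -3,"yaw": -115.5},{"x": 8.4,"y": -44.5,"z": -3,"yaw": -126},{"x": 9.0,"y": -48,"z": -3,"yaw": -136.5},{"x": 9.7,"y": -50.9,"z": -3,"yaw": -147},{"x": 9.7,"y": -50.9,"z": -3,"yaw": -156.8},{"x": 9.7,"y": -50.9,"z": -3,"yaw": -156.8},{"x": 9.7,"y": -50.9,"z": -3,"yaw": -156.8}]'

```text
clock: 21.05
eef_pos: [0.4266, 0.2826, 0.2703]
tool_rot: [0.064, 0.998, -0.0, -0.0]
ft_force: [0.3, -0.5, -1.9]
grip_width: 0.0341
grasp_force: 60.9
```

Run:
```python
from h import *
st();im=bot.camera("wrist");cv2.imwrite("pics/rk.png",im)
for n in("rack","stock_a","bookend","carton"):
  for r in bot.cut_out("wrist",n)[:3]:
    m=r["mask"].astype(np.uint8);print(n,round(r["score"],2),m.sum(),cv2.boundingRect(m),np.round(r["centre"]))
h=cv2.cvtColor(im,cv2.COLOR_BGR2HSV);m=(((h[...,0]<14)|(h[...,0]>168))&(h[...,1]>110)&(h[...,2]>50)).astype(np.uint8)
n,l,s,c=cv2.connectedComponentsWithStats(cv2.morphologyEx(m,cv2.MORPH_CLOSE,np.ones((9,9))));print(s[s[:,4]>300].tolist())
W=lambda L:np.array(L)@np.array([[.992,-.1257,0],[.1257,.992,0],[0,0,1]])+[.431,.313,0]
print("pred stock top",proj("wrist",W(box(-.028,.028,.018,.1,.106,.106)[::2])).round().tolist())
print("pred back top",proj("wrist",W([[.031,-.13,.122],[.031,.1,.122]])).round().tolist(),"lip",proj("wrist",W([[-.031,-.13,.024],[-.031,.1,.024]])).round().tolist())
```

```text
t 21.05 p [0.4266 0.2826 0.2703] xang 172.7 tilt 0.0 F [ 0.3 -0.5 -1.9] w 0.0341 g 60.9 q [0.59 0.25 0.12 1.44 0.   0.71]
rack 0.55 9318 (179, 144, 245, 84) [177. 265.]
stock_a 0.84 3767 (399, 210, 87, 77) [248. 440.]
stock_a 0.82 1697 (332, 237, 59, 67) [269. 359.]
stock_a 0.59 3167 (319, 149, 55, 67) [182. 345.]
bookend 0.56 1367 (210, 150, 25, 75) [182. 224.]
carton 0.67 13146 (232, 182, 91, 169) [273. 280.]
[[0, 0, 560, 420, 231460], [103, 97, 28, 29, 432], [319, 149, 98, 67, 2881], [93, 288, 34, 28, 312]]
pred stock top [[326.0, 159.0], [411.0, 159.0], [324.0, 214.0], [405.0, 214.0]]
pred back top [[173.0, 222.0], [411.0, 222.0]] lip [[194.0, 147.0], [384.0, 147.0]]
```

Run:
```python
from h import *
im=cv2.imread("pics/rk.png")
h=cv2.cvtColor(im,cv2.COLOR_BGR2HSV);m=(((h[...,0]<14)|(h[...,0]>168))&(h[...,1]>110)&(h[...,2]>50)).astype(np.uint8)
n,l,s,c=cv2.connectedComponentsWithStats(cv2.morphologyEx(m,cv2.MORPH_CLOSE,np.ones((9,9))))
m=(l==[i for i in range(n) if 310<s[i,0]<330][0]).astype(np.uint8)
ct=cv2.convexHull(cv2.findNonZero(m)).reshape(-1,2);mm=np.zeros_like(m);cv2.fillConvexPoly(mm,ct,1)
for z in(24,50):
    r=fit([("wrist",mm)],box(-28,28,18,100,z,106)/1e3,[.431,.313,-.126]);print("stock",z,r.x.round(4),round(r.fun,3))
print(cv2.approxPolyDP(ct,3,True).reshape(-1,2).tolist())
g=cv2.cvtColor(im,cv2.COLOR_BGR2GRAY)
for c in(330,350,370,390,400): print("col",c,g[130:240:2,c].tolist())
for rr in(170,190,205): print("row",rr,g[rr,180:240:2].tolist(),g[rr,300:440:2].tolist())
```

```text
stock 24 [ 0.4322  0.3184 -0.138 ] 0.027
stock 50 [ 0.4316  0.3185 -0.1427] 0.075
[[416, 162], [409, 215], [331, 214], [319, 191], [321, 150], [383, 150]]
col 330 [149, 145, 142, 144, 144, 136, 134, 110, 186, 135, 50, 46, 51, 44, 58, 57, 55, 56, 56, 57, 58, 57, 57, 58, 54, 57, 60, 56, 61, 59, 64, 76, 77, 81, 87, 98, 68, 65, 72, 71, 69, 83, 81, 104, 102, 101, 117, 203, 165, 120, 118, 119, 117, 119, 121]
col 350 [132, 131, 130, 130, 131, 132, 133, 114, 194, 138, 62, 55, 53, 59, 63, 68, 119, 142, 254, 254, 254, 254, 254, 254, 254, 254, 254, 254, 254, 250, 201, 237, 234, 244, 230, 243, 251, 248, 250, 251, 254, 183, 107, 97, 103, 101, 119, 198, 167, 119, 121, 119, 122, 117, 73]
col 370 [128, 131, 133, 133, 134, 130, 128, 112, 190, 140, 52, 44, 56, 52, 52, 85, 118, 124, 242, 226, 192, 185, 168, 152, 151, 136, 130, 127, 125, 123, 124, 126, 123, 121, 123, 119, 118, 116, 117, 108, 83, 79, 93, 99, 102, 101, 119, 194, 175, 115, 116, 114, 118, 116, 115]
col 390 [129, 132, 135, 132, 132, 129, 130, 125, 125, 81, 74, 66, 61, 60, 62, 63, 121, 121, 246, 250, 252, 253, 253, 253, 254, 254, 254, 254, 25
[... 1154 characters left out ...]
, 252, 229, 248, 248, 136, 134, 133, 251, 240, 124, 76, 80, 103, 170, 178, 209, 222, 176, 252, 229, 223, 249, 230, 252, 220, 130, 134, 151, 254, 153, 106, 76, 148, 190, 120, 118, 119, 118, 118, 121, 116, 119, 118, 118]
row 205 [119, 118, 120, 119, 122, 120, 118, 114, 99, 104, 103, 101, 99, 99, 98, 99, 102, 106, 120, 107, 60, 52, 57, 55, 89, 104, 99, 106, 97, 84] [40, 40, 41, 42, 38, 101, 100, 101, 100, 95, 82, 83, 80, 66, 60, 70, 97, 118, 170, 180, 237, 203, 183, 253, 216, 249, 236, 167, 253, 225, 212, 212, 239, 254, 130, 117, 66, 114, 148, 174, 223, 231, 177, 247, 245, 214, 252, 165, 244, 244, 203, 202, 200, 253, 164, 104, 77, 148, 189, 123, 117, 118, 117, 118, 117, 116, 116, 115, 117, 118]
```

Run:
```python
from h import *
xa=np.array([.992,-.1267]);ya=np.array([.1267,.992])
for n,px,z in(("back",[330,224.7],.122),("back",[400,224.9],.122),("lip",[330,146.5],.024),("lip",[370,146.3],.024),("stockfar",[350,211],.106),("stocknear",[350,161.5],.106),("stockb left",[335,190],.106),("stockb left",[334,170],.106),("end in",[417,190],.110),("bookend",[206,170],.13),("bookend in",[217,170],.13),("bookend",[206,190],.13),("bookend in",[217,190],.13)):
    w=onz("wrist",[px],z)[0,:2]-[.431,.313];print(n,(w@xa*1e3).round(1),(w@ya*1e3).round(1))
to((.43,.283,.27))
```

```text
back 33.4 21.9
back 33.5 90.0
lip -31.4 34.4
lip -31.8 82.8
stockfar 24.5 44.3
stocknear -25.7 40.9
stockb left 2.7 27.9
stockb left -17.4 25.9
end in 1.5 107.6
bookend -21.4 -93.4
bookend in -21.4 -83.5
bookend -2.9 -94.6
bookend in -3.0 -84.5
t 21.3 p [0.4267 0.2825 0.2704] xang 172.8 tilt 0.01 F [-0.5 -0.4 -2.3] w 0.034 g 60.9 q [0.58 0.25 0.12 1.44 0.   0.71]
(0.43, 0.283, 0.27) -> [-0.32  0.09  0.04]
```

move_arm --motion '[{"x": -0.1,"y": 0.5,"z": 0,"yaw": 0},{"x": -0.1,"y": 0.5,"z": 3,"yaw": 0},{"x": -0.1,"y": 0.5,"z": 6,"yaw": 0},{"x": -0.1,"y": 0.5,"z": 8,"yaw": 0},{"x": -0.1,"y": 0.5,"z": 10,"yaw": 0},{"x": -0.1,"y": 0.5,"z": 12,"yaw": 0},{"x": -0.1,"y": 0.5,"z": 14,"yaw": 0},{"x": -0.1,"y": 0.5,"z": 15,"yaw": 0},{"x": -0.1,"y": 0.5,"z": 15,"yaw": 0}]'

```text
clock: 22.42
eef_pos: [0.4278, 0.2875, 0.1198]
tool_rot: [0.062, 0.998, -0.0, -0.001]
ft_force: [-0.2, 0.5, -2.5]
grip_width: 0.0344
grasp_force: 60.9
```

move_arm --motion '[{"x": 0,"y": 0,"z": 1,"yaw": 0},{"x": 0,"y": 0,"z": 2,"yaw": 0},{"x": 0,"y": 0,"z": 2.7,"yaw": 0},{"x": 0,"y": 0,"z": 3.2,"yaw": 0},{"x": 0,"y": 0,"z": 3.5,"yaw": 0},{"x": 0,"y": 0,"z": 3.5,"yaw": 0}]'

```text
clock: 23.18
eef_pos: [0.4283, 0.2877, 0.0854]
tool_rot: [0.062, 0.998, 0.0, 0.0]
ft_force: [0.1, -0.2, -1.9]
grip_width: 0.0344
grasp_force: 60.8
```

move_arm --motion '[{"x": 0,"y": 0,"z": 0.15,"yaw": 0},{"x": 0,"y": 0,"z": 0.3,"yaw": 0},{"x": 0,"y": 0,"z": 0.3,"yaw": 0}]'

```text
clock: 23.55
eef_pos: [0.4286, 0.2879, 0.0851]
tool_rot: [0.062, 0.998, 0.001, 0.001]
ft_force: [-4.2, -2.3, 14.7]
grip_width: 0.0337
grasp_force: 63.0
```

move_arm --motion '[{"x": 0,"y": 0,"z": -0.25,"yaw": 0},{"x": 0,"y": 0,"z": -0.25,"yaw": 0}]'

```text
clock: 23.8
eef_pos: [0.4287, 0.288, 0.0852]
tool_rot: [0.062, 0.998, 0.0, 0.001]
ft_force: [-0.1, -1.0, 3.5]
grip_width: 0.0341
grasp_force: 61.5
```

move_arm --motion '[{"x": 0,"y": 0,"z": 0,"yaw": 0},{"x": 0,"y": 0,"z": 0,"yaw": 0},{"x": 0,"y": 0,"z": 0,"yaw": 0},{"x": 0,"y": 0,"z": 0,"yaw": 0},{"x": 0,"y": 0,"z": -3,"yaw": 0},{"x": 0,"y": 0,"z": -7,"yaw": 0},{"x": 0,"y": 0,"z": -12,"yaw": 0},{"x": 0,"y": 0,"z": -17,"yaw": 0},{"x": 0,"y": 0,"z": -17,"yaw": 0}]' --gripper 0.25

```text
clock: 24.92
eef_pos: [0.4304, 0.2892, 0.2596]
tool_rot: [0.062, 0.998, 0.003, 0.004]
ft_force: [0.2, 0.3, -0.1]
grip_width: 0.0533
grasp_force: 0.0
```

Run:
```python
from h import *
st();im=bot.camera("wrist");cv2.imwrite("pics/rk2.png",im);bot.camera("scene")
for n in("carton","bookend"):
  for r in bot.cut_out("wrist",n)[:2]:
    m=r["mask"].astype(np.uint8);print(n,round(r["score"],2),m.sum(),cv2.boundingRect(m),np.round(r["centre"]))
    if n=="carton":
        cc=cv2.convexHull(cv2.findNonZero(m));print(cv2.approxPolyDP(cc,3,True).reshape(-1,2).tolist())
        f=fit([("wrist",m)],box(-25.5,25.5,-18,18,4,116)/1e3,[.4286,.288,-.127]);print(f.x.round(4),round(f.fun,3),(np.array(f.x[:2]-[.433,.321])@np.array([[.992,.1267],[-.1267,.992]])).round(4))
```

```text
t 24.93 p [0.4304 0.2892 0.2596] xang 172.9 tilt 0.56 F [ 0.2  0.3 -0.1] w 0.0533 g 0.0 q [0.59 0.26 0.1  1.4  0.   0.72]
carton 0.94 2380 (256, 150, 38, 67) [184. 278.]
[[291, 216], [258, 214], [256, 166], [263, 150], [286, 150], [291, 157]]
[ 0.4251  0.286  -0.1221] 0.12 [-0.0034 -0.0357]
bookend 0.82 1610 (199, 147, 28, 77) [179. 214.]
```

move_arm --motion '[{"x": 0.1,"y": -4,"z": 0,"yaw": 0},{"x": 0.1,"y": -8,"z": 0,"yaw": 0},{"x": 0.1,"y": -11.5,"z": 0,"yaw": 0},{"x": 0.1,"y": -11.5,"z": 5,"yaw": 0},{"x": 0.1,"y": -11.5,"z": 10,"yaw": 0},{"x": 0.1,"y": -11.5,"z": 14,"yaw": 0},{"x": 0.1,"y": -11.5,"z": 15.5,"yaw": 0},{"x": 0.1,"y": -11.5,"z": 15.5,"yaw": 0}]' --gripper -1

```text
clock: 26.12
eef_pos: [0.4104, 0.1727, 0.0972]
tool_rot: [0.062, 0.998, -0.001, -0.003]
ft_force: [-0.3, -0.3, -0.9]
grip_width: -0.0002
grasp_force: 0.0
```

move_arm --motion '[{"x": 0,"y": 1,"z": 0,"yaw": 0},{"x": 0,"y": 2,"z": 0,"yaw": 0},{"x": 0,"y": 3,"z": 0,"yaw": 0},{"x": 0,"y": 3.7,"z": 0,"yaw": 0},{"x": 0,"y": 4.4,"z": 0,"yaw": 0},{"x": 0,"y": 5.1,"z": 0,"yaw": 0},{"x": 0,"y": 5.8,"z": 0,"yaw": 0},{"x": 0,"y": 6.5,"z": 0,"yaw": 0},{"x": 0,"y": 7.2,"z": 0,"yaw": 0}]'

```text
clock: 27.25
eef_pos: [0.422, 0.2455, 0.0998]
tool_rot: [0.062, 0.998, -0.0, 0.0]
ft_force: [0.4, -1.9, 1.9]
grip_width: 0.0
grasp_force: 1.2
```

move_arm --motion '[{"x": 0,"y": 0.6,"z": 0,"yaw": 0},{"x": 0,"y": 1.1,"z": 0,"yaw": 0},{"x": 0,"y": 1.6,"z": 0,"yaw": 0},{"x": 0,"y": 2.0,"z": 0,"yaw": 0},{"x": 0,"y": 2.4,"z": 0,"yaw": 0},{"x": 0,"y": 2.8,"z": 0,"yaw": 0}]'

```text
clock: 28.0
eef_pos: [0.4255, 0.2731, 0.0998]
tool_rot: [0.062, 0.998, 0.0, 0.0]
ft_force: [2.5, -3.5, 1.5]
grip_width: -0.0
grasp_force: 1.7
```

move_arm --motion '[{"x": 0,"y": 0.2,"z": 0,"yaw": 0},{"x": 0,"y": 0.4,"z": 0,"yaw": 0},{"x": 0,"y": 0.6,"z": 0,"yaw": 0},{"x": 0,"y": 0.8,"z": 0,"yaw": 0}]'

```text
clock: 28.5
eef_pos: [0.4263, 0.2809, 0.0997]
tool_rot: [0.062, 0.998, -0.0, -0.0]
ft_force: [2.4, -3.4, 0.8]
grip_width: -0.0002
grasp_force: 1.6
```

move_arm --motion '[{"x": 0,"y": 0.15,"z": 0,"yaw": 0},{"x": 0,"y": 0.3,"z": 0,"yaw": 0},{"x": 0,"y": 0.4,"z": 0,"yaw": 0}]'

```text
clock: 28.88
eef_pos: [0.4267, 0.2842, 0.0997]
tool_rot: [0.062, 0.998, -0.001, -0.0]
ft_force: [2.9, -5.6, 1.3]
grip_width: -0.0002
grasp_force: 2.8
```

move_arm --motion '[{"x": 0,"y": 0.1,"z": 0,"yaw": 0},{"x": 0,"y": 0.2,"z": 0,"yaw": 0},{"x": 0,"y": 0.2,"z": 0,"yaw": 0}]'

```text
clock: 29.25
eef_pos: [0.4268, 0.2851, 0.0997]
tool_rot: [0.063, 0.998, -0.002, -0.0]
ft_force: [1.9, -8.7, 2.6]
grip_width: -0.0
grasp_force: 4.1
```

move_arm --motion '[{"x": 0,"y": 0.1,"z": 0,"yaw": 0},{"x": 0,"y": 0.2,"z": 0,"yaw": 0},{"x": 0,"y": 0.2,"z": 0,"yaw": 0}]'

```text
clock: 29.62
eef_pos: [0.4268, 0.2851, 0.0997]
tool_rot: [0.063, 0.998, -0.004, -0.0]
ft_force: [1.2, -13.7, 6.4]
grip_width: -0.0001
grasp_force: 6.7
```

move_arm --motion '[{"x": 0,"y": -0.8,"z": 0,"yaw": 0},{"x": 0,"y": -3,"z": 0,"yaw": 0},{"x": 0,"y": -6,"z": -3,"yaw": 0},{"x": 0,"y": -6,"z": -9,"yaw": 0},{"x": 0,"y": -6,"z": -15,"yaw": 0},{"x": 0,"y": -6,"z": -17,"yaw": 0},{"x": 0,"y": -6,"z": -17,"yaw": 0}]'

```text
clock: 30.5
eef_pos: [0.4203, 0.2294, 0.2715]
tool_rot: [0.062, 0.998, 0.001, 0.002]
ft_force: [0.1, -0.2, 0.0]
grip_width: -0.0001
grasp_force: 0.0
```

Run:
```python
from h import *
st();im=bot.camera("wrist");cv2.imwrite("pics/rk3.png",im);bot.camera("top")
xa=np.array([.992,-.1267]);ya=np.array([.1267,.992])
for n,z in(("carton",.116),("bookend",.13),("stock_a",.106)):
  for r in bot.cut_out("wrist",n)[:3]:
    m=r["mask"].astype(np.uint8);q=cv2.boxPoints(cv2.minAreaRect(cv2.findNonZero(m)))
    w=onz("wrist",q,z)[:,:2]-[.433,.321];print(n,round(r["score"],2),m.sum(),cv2.boundingRect(m),np.c_[w@xa,w@ya].round(3).tolist())
g=cv2.cvtColor(im,cv2.COLOR_BGR2GRAY)
pr=proj("wrist",np.array([[.433,.321,0]]*4)+np.array([[*(ya*y),z] for y,z in((-.0215,.13),(-.0155,.13),(-.018,.116),(.018,.116))]));print("pred bookend outer,inner, carton edges",pr.round().tolist())
for n in("carburettor",):
  for c in("wrist","top"):
    for r in bot.cut_out(c,n)[:2]:
      m=r["mask"].astype(np.uint8);print(c,n,round(r["score"],2),m.sum(),cv2.boundingRect(m),onz(c,[r["centre"][::-1]],.045).round(3))
```

```text
t 30.5 p [0.4203 0.2294 0.2715] xang 172.9 tilt 0.24 F [ 0.1 -0.2  0. ] w -0.0001 g 0.0 q [0.5  0.18 0.03 1.42 0.   0.62]
carton 0.97 1895 (342, 152, 50, 65) [[-0.039, -0.033], [-0.039, 0.012], [0.023, 0.019], [0.023, -0.029]]
bookend 0.88 2323 (310, 149, 51, 75) [[0.022, -0.065], [-0.045, -0.062], [-0.041, -0.019], [0.026, -0.019]]
stock_a 0.93 2460 (363, 149, 67, 66) [[-0.041, -0.011], [-0.041, 0.052], [0.024, 0.061], [0.024, -0.006]]
stock_a 0.89 3855 (436, 213, 98, 73) [[0.062, 0.067], [0.009, 0.087], [0.056, 0.175], [0.113, 0.158]]
stock_a 0.84 2582 (397, 148, 74, 67) [[0.018, 0.018], [-0.044, 0.021], [-0.033, 0.093], [0.03, 0.094]]
pred bookend outer,inner, carton edges [[355.0, 197.0], [361.0, 197.0], [355.0, 193.0], [393.0, 193.0]]
wrist carburettor 0.73 3277 (84, 177, 77, 65) [[0.439 0.041 0.045]]
top carburettor 0.91 367 (252, 238, 22, 24) [[0.44  0.037 0.045]]
```

move_arm --motion '[{"x": -3,"y": -5,"z": 0,"yaw": 0},{"x": -6,"y": -10,"z": 0,"yaw": 0},{"x": -9,"y": -15,"z": 0,"yaw": 0},{"x": -11.7,"y": -18.7,"z": 0,"yaw": 0},{"x": -11.7,"y": -18.7,"z": 0,"yaw": 0},{"x": -11.7,"y": -18.7,"z": 0,"yaw": 0}]' --gripper 1

```text
clock: 31.6
eef_pos: [0.5122, 0.0294, 0.2691]
tool_rot: [0.062, 0.998, 0.0, -0.001]
ft_force: [0.6, -0.6, 0.2]
grip_width: 0.0852
grasp_force: 0.0
```

Run:
```python
from h import *
st();im=bot.camera("wrist");cv2.imwrite("pics/cb.png",im)
r=bot.cut_out("wrist","carburettor")[0];m=r["mask"].astype(np.uint8);x,y,w,h=cv2.boundingRect(m);print(r["score"],x,y,w,h)
print(onz("wrist",cv2.boxPoints(cv2.minAreaRect(cv2.findNonZero(m))),.05)[:,:2].round(3).tolist())
# rectify onto plane z=.065, 2 mm cells, world axes: rows = -x (far on top), cols = -y
xs=np.arange(.50,.38,-.0025);ys=np.arange(.10,-.025,-.0025)
G=np.array([[a,b,.065] for a in xs for b in ys]);P=proj("wrist",G).astype(np.float32)
g=cv2.cvtColor(im,cv2.COLOR_BGR2GRAY);g=cv2.GaussianBlur(g,(3,3),0)
v=cv2.remap(g,P[:,0],P[:,1],1).ravel();k=cv2.remap(m,P[:,0],P[:,1],0).ravel()
for i in range(len(xs)):
    print("%.3f "%xs[i]+"".join("."if not k[i*len(ys)+j] else "0123456789"[int(v[i*len(ys)+j])//26] for j in range(len(ys))))
```

```text
t 31.6 p [0.5122 0.0294 0.2691] xang 172.8 tilt 0.11 F [ 0.6 -0.6  0.2] w 0.0852 g 0.0 q [0.06 0.26 0.12 1.44 0.   0.18]
0.62 242 72 73 74
[[0.401, 0.002], [0.397, 0.073], [0.475, 0.081], [0.48, 0.005]]
0.500 ..................................................
0.497 ..................................................
0.495 ..................................................
0.492 ..................................................
0.490 ..................................................
0.487 ..................................................
0.485 ..................................................
0.482 ..................................................
0.480 ..................................................
0.477 ..................................................
0.475 .................6767788887.......................
0.472 ...............89999989998........................
0.470 ...............76.....7996........................
0.467 .......................996........................
0.465 .......................997........................
0.462 .......................8976677885...
[... 1138 characters left out ...]
................
0.410 ............996..........79966897.................
0.407 ............99...........7996.8986................
0.405 .........................6997.8986................
0.402 ..........................99....7.................
0.400 ..................................................
0.397 ..................................................
0.395 ..................................................
0.392 ..................................................
0.390 ..................................................
0.387 ..................................................
0.385 ..................................................
0.382 ..................................................
```

move_arm --motion '[{"x": 2,"y": 0,"z": 0,"yaw": 10.5},{"x": 4,"y": -0.1,"z": 0,"yaw": 21},{"x": 6,"y": -0.2,"z": 2,"yaw": 31.5},{"x": 7.3,"y": -0.3,"z": 4,"yaw": 42},{"x": 7.3,"y": -0.3,"z": 6,"yaw": 52.5},{"x": 7.3,"y": -0.3,"z": 8,"yaw": 63},{"x": 7.3,"y": -0.3,"z": 9,"yaw": 74},{"x": 7.3,"y": -0.3,"z": 13,"yaw": 74},{"x": 7.3,"y": -0.3,"z": 17,"yaw": 74},{"x": 7.3,"y": -0.3,"z": 20,"yaw": 74},{"x": 7.3,"y": -0.3,"z": 22.5,"yaw": 74},{"x": 7.3,"y": -0.3,"z": 23.3,"yaw": 74},{"x": 7.3,"y": -0.3,"z": 23.3,"yaw": 74}]'

```text
clock: 33.33
eef_pos: [0.4396, 0.0359, 0.0369]
tool_rot: [0.65, 0.76, -0.0, -0.0]
ft_force: [-0.2, -0.8, -0.8]
grip_width: 0.0857
grasp_force: 0.0
```

move_arm --motion '[{"x": 0,"y": 0,"z": 0,"yaw": 0},{"x": 0,"y": 0,"z": 0,"yaw": 0},{"x": 0,"y": 0,"z": 0,"yaw": 0},{"x": 0,"y": 0,"z": 0,"yaw": 0},{"x": 0,"y": 0,"z": 0,"yaw": 0},{"x": 0,"y": 0,"z": 0,"yaw": 0}]' --gripper -1

```text
clock: 34.08
eef_pos: [0.4396, 0.0351, 0.0378]
tool_rot: [0.65, 0.76, -0.0, 0.0]
ft_force: [-3.2, -0.3, 6.2]
grip_width: 0.0488
grasp_force: 60.9
```

move_arm --motion '[{"x": 0,"y": 0,"z": -3,"yaw": 0},{"x": 0,"y": 0,"z": -7,"yaw": 0},{"x": 0,"y": 0,"z": -11,"yaw": 0},{"x": -3,"y": -0.5,"z": -14,"yaw": 0},{"x": -8,"y": -1.4,"z": -14,"yaw": 5},{"x": -13,"y": -2.2,"z": -14,"yaw": 10},{"x": -18,"y": -3.1,"z": -14,"yaw": 15},{"x": -23,"y": -4,"z": -14,"yaw": 20},{"x": -28,"y": -4.8,"z": -14,"yaw": 22.6},{"x": -33,"y": -5.7,"z": -14,"yaw": 22.6},{"x": -35.5,"y": -6.1,"z": -14,"yaw": 22.6},{"x": -35.5,"y": -6.1,"z": -14,"yaw": 22.6},{"x": -35.5,"y": -6.1,"z": -14,"yaw": 22.6}]'

```text
clock: 35.7
eef_pos: [0.4337, -0.3242, 0.1762]
tool_rot: [0.787, 0.617, -0.0, -0.001]
ft_force: [-0.4, 0.3, -3.9]
grip_width: 0.0489
grasp_force: 64.8
```

Run:
```python
from h import *
im=bot.camera("wrist");cv2.imwrite("pics/b2.png",im)
for r in bot.cut_out("wrist","core_bin")[:2]:
    m=r["mask"].astype(np.uint8);print(round(r["score"],2),m.sum(),cv2.boundingRect(m))
bot.camera("top");r=bot.cut_out("top","core_bin")[0];m=r["mask"].astype(np.uint8);print(r["score"],m.sum(),cv2.boundingRect(m),fit([("top",m)],BIN,[.4221,-.3164,-.245]).x.round(4))
to((.4345,-.3246,.04))
```

```text
0.81 10845 (184, 126, 171, 129)
0.82 403 (350, 228, 26, 40) [ 0.4623 -0.2556 -0.6347]
t 35.9 p [ 0.4344 -0.3239  0.1769] xang 76.3 tilt 0.02 F [-0.6 -0.1 -4.2] w 0.0492 g 64.8 q [-0.64  0.35  0.01  1.23  0.    1.17]
(0.4345, -0.3246, 0.04) -> [-0.07  0.03 13.69]
```

move_arm --motion '[{"x": 0,"y": 0,"z": 2,"yaw": 0},{"x": 0,"y": 0,"z": 4,"yaw": 0},{"x": 0,"y": 0,"z": 5.5,"yaw": 0},{"x": 0,"y": 0,"z": 7,"yaw": 0},{"x": 0,"y": 0,"z": 8.5,"yaw": 0},{"x": 0,"y": 0,"z": 10,"yaw": 0},{"x": 0,"y": 0,"z": 11,"yaw": 0},{"x": 0,"y": 0,"z": 11,"yaw": 0}]'

```text
clock: 36.9
eef_pos: [0.4337, -0.3245, 0.0658]
tool_rot: [0.787, 0.617, -0.0, -0.001]
ft_force: [0.7, -0.2, -3.3]
grip_width: 0.0489
grasp_force: 64.7
```

move_arm --motion '[{"x": 0,"y": 0,"z": 0.8,"yaw": 0},{"x": 0,"y": 0,"z": 1.5,"yaw": 0},{"x": 0,"y": 0,"z": 2.1,"yaw": 0},{"x": 0,"y": 0,"z": 2.4,"yaw": 0},{"x": 0,"y": 0,"z": 2.4,"yaw": 0}]'

```text
clock: 37.52
eef_pos: [0.4342, -0.3248, 0.0426]
tool_rot: [0.787, 0.617, -0.0, -0.0]
ft_force: [0.3, -0.7, -3.5]
grip_width: 0.0487
grasp_force: 64.8
```

move_arm --motion '[{"x": 0,"y": 0,"z": 0.1,"yaw": 0},{"x": 0,"y": 0,"z": 0.25,"yaw": 0},{"x": 0,"y": 0,"z": 0.25,"yaw": 0}]'

```text
clock: 37.9
eef_pos: [0.4346, -0.325, 0.0405]
tool_rot: [0.787, 0.617, 0.0, 0.0]
ft_force: [0.5, -0.9, -3.0]
grip_width: 0.0491
grasp_force: 64.7
```

move_arm --motion '[{"x": 0,"y": 0,"z": 0,"yaw": 0},{"x": 0,"y": 0,"z": 0,"yaw": 0},{"x": 0,"y": 0,"z": 0,"yaw": 0},{"x": 0,"y": 0,"z": 0,"yaw": 0}]' --gripper 0.4

```text
clock: 38.4
eef_pos: [0.4345, -0.325, 0.0405]
tool_rot: [0.787, 0.617, 0.0, 0.0]
ft_force: [-1.1, 0.3, 0.9]
grip_width: 0.0595
grasp_force: 0.0
```

move_arm --motion '[{"x": 0,"y": 0,"z": -2,"yaw": 0},{"x": 0,"y": 0,"z": -5,"yaw": 0},{"x": 0,"y": 0,"z": -10,"yaw": 0},{"x": 0,"y": 0,"z": -15,"yaw": 0},{"x": 5,"y": -3,"z": -22,"yaw": 0},{"x": 9,"y": -6,"z": -27,"yaw": 0},{"x": 9,"y": -6,"z": -27,"yaw": 0},{"x": 9,"y": -6,"z": -27,"yaw": 0}]'

```text
clock: 39.4
eef_pos: [0.3981, -0.2227, 0.3133]
tool_rot: [0.786, 0.618, 0.001, 0.003]
ft_force: [0.8, -0.5, 0.5]
grip_width: 0.0598
grasp_force: 0.0
```

Run:
```python
from h import *
st();bot.camera("wrist");s=bot.camera("scene");bot.camera("top")
c,sn=np.cos(-.245),np.sin(-.245)
for cam in("wrist","scene"):
  for n in("carburettor","carton","bookend","tape_measure","spray_can","stock_a"):
    for r in bot.cut_out(cam,n)[:2]:
      m=r["mask"].astype(np.uint8);p=onz(cam,[r["centre"][::-1]],.045)[0]
      d=p[:2]-[.4221,-.3164];print(cam,n,round(r["score"],2),m.sum(),cv2.boundingRect(m),p.round(3),"bin",np.round([d@[c,sn],d@[-sn,c]],3))
# expected scene boxes
xa=np.array([.992,-.1267]);ya=np.array([.1267,.992])
P=box(-25.5,25.5,-18,18,4,116)/1e3;W=np.c_[P[:,:1]*xa+P[:,1:2]*ya+[.433,.321],P[:,2]]
q=proj("scene",W);print("expected carton bbox scene",q.min(0).round(),q.max(0).round())
```

```text
t 39.4 p [ 0.3981 -0.2227  0.3133] xang 76.4 tilt 0.36 F [ 0.8 -0.5  0.5] w 0.0598 g 0.0 q [-0.51  0.13  0.08  1.51  0.    1.3 ]
wrist carburettor 0.78 2382 (290, 205, 61, 58) [ 0.433 -0.323  0.045] bin [ 0.012 -0.003]
wrist tape_measure 0.59 1683 (303, 315, 51, 46) [ 0.408 -0.488  0.045] bin [ 0.028 -0.17 ]
wrist spray_can 0.59 6753 (441, 143, 119, 84) [ 0.689 -0.302  0.045] bin [0.256 0.079]
scene carburettor 0.68 217 (336, 194, 19, 17) [ 0.438 -0.356  0.045] bin [ 0.025 -0.034]
scene carton 0.55 295 (248, 274, 19, 31) [0.443 0.271 0.045] bin [-0.122  0.575]
scene bookend 0.44 82 (254, 271, 16, 31) [0.457 0.231 0.045] bin [-0.098  0.539]
scene tape_measure 0.68 167 (361, 180, 14, 16) [ 0.38  -0.473  0.045] bin [-0.003 -0.163]
scene tape_measure 0.42 364 (239, 283, 21, 30) [0.456 0.323 0.045] bin [-0.122  0.628]
scene spray_can 0.73 445 (289, 157, 16, 44) [ 0.67  -0.341  0.045] bin [0.247 0.036]
scene stock_a 0.96 510 (206, 272, 20, 30) [0.567 0.365 0.045] bin [-0.024  0.696]
scene stock_a 0.75 523 (194, 291, 20, 36) [0.528 0.471 0.045] bin [-0.089  0.79 ]
expected carton bbox scene [246. 273.] [266. 310.]
```

```bash
python3 -c "
from workcell import bot
print(bot.job_done())"
```

```text
the job is handed in; nothing more can be done
None
```

The job is handed in, but the hand-in returned no verdict. In the last camera check, the carburettor sits in the red bin, the carton stands on end in the rack beside the red boxes and the bookend is closed against it (joint about 0.083 m by my estimate); the spray can and tape measure were not touched.

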